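Close up and lock a row of dowelled feet in a jig

TASK

In the assembly jig, push the row of four dowelled wooden feet along the channel from behind, as one closed-up row, until the first foot sits fully against the end stop. Then push the wooden keeper by its upright peg fully across the channel behind the last foot, so that the row is locked in. Only push: do not lift or tip any foot, do not let the row come apart, leave the spare foot, the glue bottle and the hammer alone, and finish clear of everything.

Things in the scene. Friction and masses are not known exactly. Their poses are not given: they have to be found in the camera images.
- jig: fixed jig; white-faced base board 18 mm thick, its top is the channel floor, x -115 to 130, y -175 to 185 mm. Origin on the table under the channel's centre line; own y runs along the channel to the end stop, x across it, z up. Channel 52 mm wide (x -26 to 26), side walls 15 mm thick and 16 mm above the base top, open at the -y end; the -x wall has a gap for the keeper at y -58 to -29
- stop_face (a point): centre of the face of the dark wooden end stop, which closes the channel's +y end and meets the first foot; at the jig's x 0, y +150 mm, 22 mm above the base top. The stop is 45 mm high above the base top
- foot1: the first (leading, nearest the stop) of four wooden foot blocks standing in a touching row in the channel, 2 mm free on either side: 48 mm across (own x), 44 mm along the channel (own y), 42 mm high, about 70 g, a 12 mm dowel stub 14 mm high on its top. Origin at the centre of its underside. Home: centre 22 mm before the stop face
- foot2: the second of four wooden foot blocks standing in a touching row in the channel, 2 mm free on either side: 48 mm across (own x), 44 mm along the channel (own y), 42 mm high, about 70 g, a 12 mm dowel stub 14 mm high on its top. Origin at the centre of its underside. Home: centre 66 mm before the stop face
- foot3: the third of four wooden foot blocks standing in a touching row in the channel, 2 mm free on either side: 48 mm across (own x), 44 mm along the channel (own y), 42 mm high, about 70 g, a 12 mm dowel stub 14 mm high on its top. Origin at the centre of its underside. Home: centre 110 mm before the stop face
- foot4: the fourth (last, the one to push on) of four wooden foot blocks standing in a touching row in the channel, 2 mm free on either side: 48 mm across (own x), 44 mm along the channel (own y), 42 mm high, about 70 g, a 12 mm dowel stub 14 mm high on its top. Origin at the centre of its underside. Home: centre 154 mm before the stop face
- keeper (a joint): travel of the wooden keeper bar (m) along the jig's +x: 0 drawn back (starts 0 to 0.006), 0.05 fully across, at its stop, its end 16 mm past the channel's middle. Friction about 1.5 N; stays where left. Bar 24 mm wide (middle at the jig's y -44), top 25 mm above the base top; it passes 6 mm behind the last foot if the row is home, else the feet block it
- keeper_peg (a point): centre of the top of the keeper's upright round peg, 12 mm in diameter, rising 42 mm from the bar to 67 mm above the base top; it moves with the bar, from the jig's x -76 mm at joint 0 to -26 mm at 0.05, y -44. Guide strips 16 mm high above the base top flank the bar
- spare_foot: a fifth block exactly like the row's feet, standing apart on the jig's base beyond the far (+x) wall: not part of the row, leave it. Origin at the centre of its underside
- glue: glue bottle standing on the table to the left, 56 mm in diameter, 150 mm high: leave it. Origin at the centre of its underside
- hammer: hammer lying on the table to the right, 260 mm long: leave it. Origin on its underside
Things that resemble listed ones, but are neither listed nor needed, are in the scene too. What is shaped like the foot4 but orange is not meant.

How it is judged:
By the outcome, as a careful person would: the job done as asked, in the order asked, and still so for the second after the job is handed in, with the robot touching nothing.
It also fails if it takes over 43 s, if anything falls off the work surface, if the arm or the gripper's body presses on something with over 40 N, if the wrist force passes 120 N, or if a joint passes its speed limit or range.

ROBOT

A 6-joint arm with a two-finger parallel gripper is mounted at the origin on the work surface. World frame = base frame: x ahead of the robot, y to its left, z up, the work surface at z = 0. Lengths are in m, angles in degrees, forces in N, time in s.
With the tool pointing down it reaches from about 0.375 to 0.75 m from the base axis. Payload 9 kg.
Tool frame: the origin (TCP) lies at the very end of the fingers, on their centre line; the grasp point (between the pads) lies r.tcp_to_grasp behind it (r.tcp_to_grasp is the distance from the TCP to the grasp point, in m); z points along the fingers, y is the direction in which the jaws open and shut (so a half turn about z gives the same grasp; the last joint's range is limited). The gripper opens to 85 mm and grips with 20 to 120 N. Pads are 22 mm wide; open, the fingers measure 114 mm over their backs; the gripper's body (76 mm by 85 mm) begins 54 mm behind the grasp point. The pads swing forward as they close: fully open they stand 13 mm farther back than shut.
Start: joints at [-12.473, 5.964, 5.575, 89.605, 0, 77.527], TCP at [0.6, 0, 0.231] pointing down, gripper open.
Joint ranges: [-171.21, 171.21], [-48.23, 106.86], [-62.78, 66.21], [-105.2, 120.99], [-86.42, 89.51], [-180, 180]. Speed limits (degrees/s): [127.2, 127.2, 147.25, 180, 180, 180].

INTERFACE

Orientations are given as a 3x3 rotation matrix whose columns are the frame's x, y, z axes.
In Python, from bench import monitor, optics, ticket, r gives the robot as it stands. The module is installed in compiled form; this text tells all that it offers.
- The arm moves only by the tool jog_arm, never from a script. Its arguments are lists of equal length, an entry for each row: "fingers": the closure, from 0 (fully open) to 1 (shut); "slide": the shift along the world's x, y, z in cm, a list of three; "spin": the turn about the world's z in degrees. A call has 1 to 20 rows; each row is the pose to reach, as a shift and turn from the pose commanded when the call began; what a row does not reach only later rows make up. A row lasts 1/12 s, in which the tool goes at most 41.7 mm and 7.16 degrees, less where a joint would pass 70% of its speed; a pose out of reach is approached as far as the arm can. A call with a gripper value outside its range is refused whole. The fingers move at their own pace and stop on an object; "newtons" is the grip in N (left out, the last holds). Time passes only in rows, so rows that repeat a pose let the fingers close. It gives the time, the measured TCP pose, the force and the opening at its end, in the units of the state.
- monitor.get_state(): the state, without advancing time (a new reading comes with each control period).
- optics.capture(name): name is "scene" or "side" or "wrist"; returns a dict with "frame" (400x640x3 uint8, red, green, blue), "fx", "fy", "cx", "cy" (pixels), "k1" (the pictures are not rectified: a ray, as slopes to the right and down, at radius r is drawn at 1 + k1 r^2 times it, then the intrinsics apply), "R" (3x3) and "t" (3): a world point X has camera coordinates R X + t. Camera axes: x right, y down, z forward; pixel columns grow to the right and rows downward; lengths in m; the calibration is good to about 2 mm. A picture is of the moment at which its call begins. There is no depth.
- ticket.sign_off(): hands the job in, once; it reports no verdict.
The state is a dict: "time_s": time; "qpos": joint angles; "joint_vel": joint speeds; "effort": joint torques, N m; "position": TCP position; "ee_rot": TCP orientation; "ft_force": force on the tool from outside, world axes, zero at the start; "wrist_torque": the same for the moment, N m; "opening": finger opening in m.
Only numpy, scipy, OpenCV 4.12 (cv2) and the standard library are available. Lean on these libraries where they do the work, as an engineer would, in place of code of your own. Each camera call takes 0.05 s, during which the arm holds its last target.

## Working session

There is one attempt and no reset: what is moved stays moved. The work goes in short steps, Python scripts to look and compute and a tool call to move; the robot and the scene stay as the last step left them, time stands still between calls to the robot, and variables do not carry over. Pictures are saved under pics/ and viewed, and the job is handed in when it is done.

Besides the shell and the picture viewer there is one more tool, called after "Call:" by a JSON object that holds its "fn" and its "kwargs", one argument or row to a line. jog_arm: Moves the arm, as the interface text tells. Its arguments: {"type":"object","properties":{"fingers":{"type":"array"},"slide":{"type":"array"},"spin":{"type":"array"},"newtons":{"type":"number"}},"required":["fingers","slide","spin"]}

```bash
mkdir -p pics
cat > h.py <<'E'
from bench import monitor, optics, ticket, r
import numpy as np, cv2
def cap(n,f):
    d=optics.capture(n); cv2.imwrite('pics/'+f,d['frame'][:,:,::-1]); return d
E
python3 - <<'E'
from h import *
import pickle
s=monitor.get_state();print(s['time_s'],s['position'],s['opening'],r.tcp_to_grasp)
D={n:cap(n,n+'0.png') for n in ['scene','side','wrist']}
pickle.dump(D,open('d0.pkl','wb'))
for n in D: print(n,{k:np.round(v,3).tolist() for k,v in D[n].items() if k!='frame'})
E
```

```text
0.0 [5.99661773e-01 7.54264518e-05 2.30496682e-01] 0.08545115664025062 0.0187
scene {'fx': 364.379, 'fy': 364.379, 'cx': 314.134, 'cy': 199.741, 'k1': -0.001, 'R': [[-0.18, 0.984, -0.008], [0.702, 0.122, -0.701], [-0.689, -0.132, -0.713]], 't': [0.097, -0.288, 1.413]}
side {'fx': 370.459, 'fy': 370.459, 'cx': 313.583, 'cy': 197.836, 'k1': -0.069, 'R': [[-0.986, -0.167, 0.007], [-0.092, 0.51, -0.855], [0.139, -0.844, -0.518]], 't': [0.49, 0.122, 1.22]}
wrist {'fx': 276.003, 'fy': 276.003, 'cx': 319.663, 'cy': 200.078, 'k1': -0.009, 'R': [[1.0, -0.001, -0.002], [0.0, -0.946, 0.323], [-0.002, -0.323, -0.946]], 't': [-0.599, -0.041, 0.382]}
```

View pics/scene0.png

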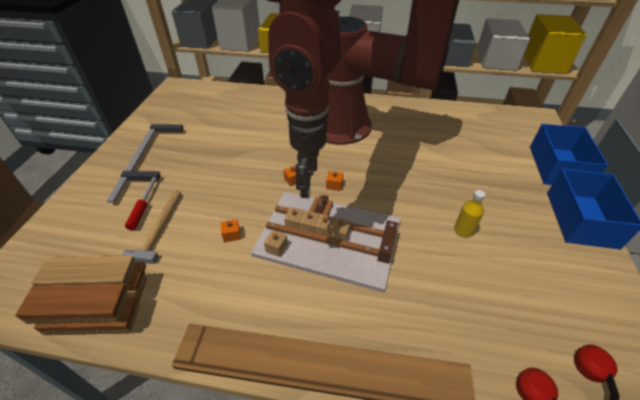

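View pics/side0.png

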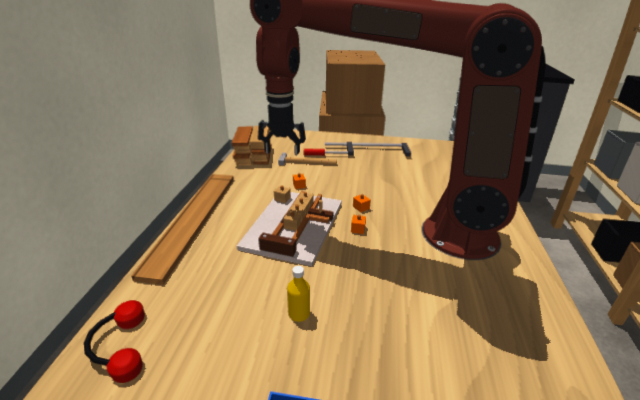

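View pics/wrist0.png

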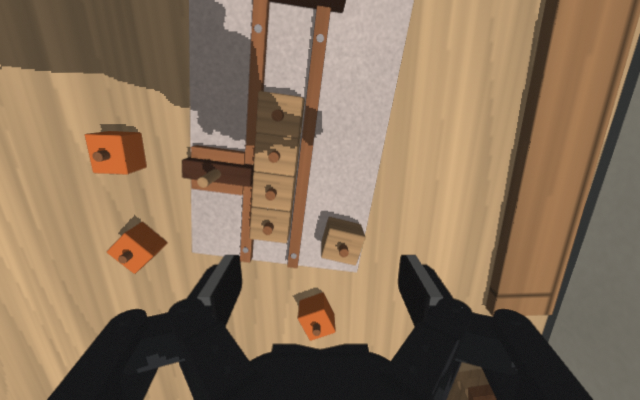

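The wrist view shows the row (dowels about (268,228) to (277,115)), the keeper peg at (208,178) and the stop at the top edge (305,3). Zooming in for measurements.

Run:
```python
import pickle,cv2
D=pickle.load(open('d0.pkl','rb'))
w=D['wrist']['frame'][0:290,170:430,::-1]; cv2.imwrite('pics/wz.png',cv2.resize(w,None,fx=2.05,fy=2.05,interpolation=2))
w=D['scene']['frame'][180:300,240:420,::-1]; cv2.imwrite('pics/sz.png',cv2.resize(w,None,fx=4.4,fy=4.4,interpolation=2))
w=D['side']['frame'][170:270,230:380,::-1]; cv2.imwrite('pics/dz.png',cv2.resize(w,None,fx=5,fy=5,interpolation=2))
```

```text
(no output)
```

View pics/wz.png

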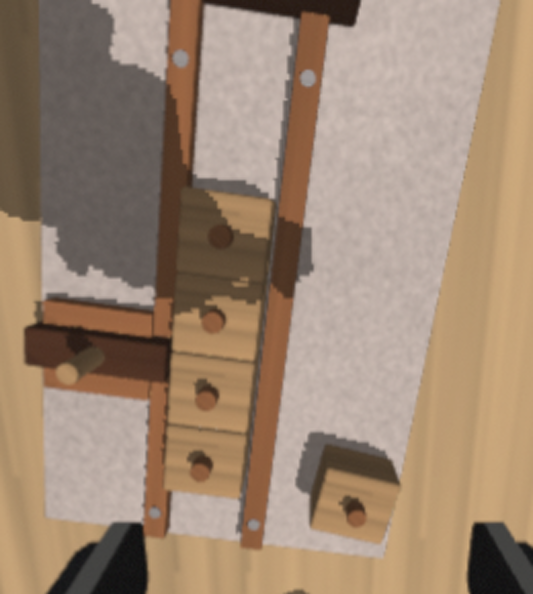

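View pics/sz.png

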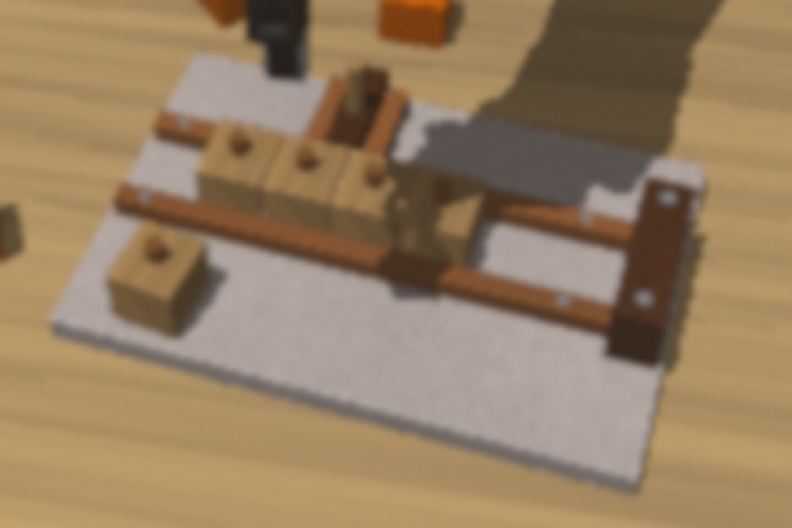

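View pics/dz.png

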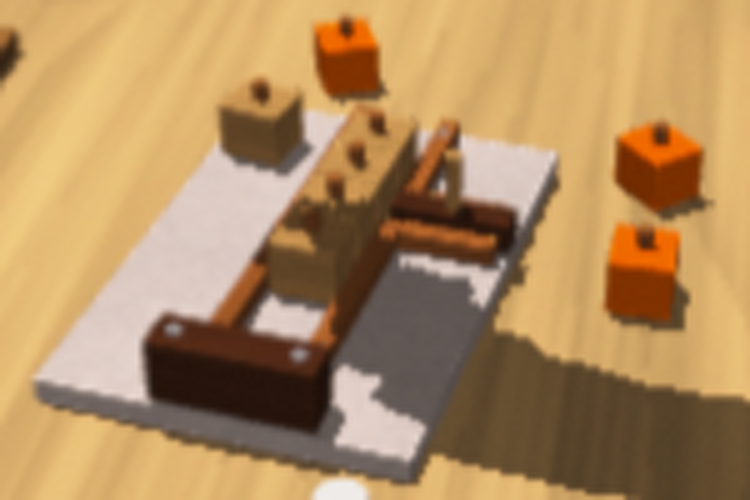

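```bash
cat >> h.py <<'E'
def ray(d,uv):
    K=np.array([[d['fx'],0,d['cx']],[0,d['fy'],d['cy']],[0,0,1]])
    p=cv2.undistortPoints(np.array([[uv]],float),K,np.array([d['k1'],0,0,0,0.]))[0,0]
    R=np.array(d['R']);t=np.array(d['t'])
    v=R.T@np.array([p[0],p[1],1]); return -R.T@t, v/np.linalg.norm(v)
def plane(d,uv,z):
    c,v=ray(d,uv); return c+v*(z-c[2])/v[2]
def tri(obs):
    A=np.zeros((3,3));b=np.zeros(3)
    for d,uv in obs:
        c,v=ray(d,uv);P=np.eye(3)-np.outer(v,v);A+=P;b+=P@c
    X=np.linalg.solve(A,b)
    res=[np.linalg.norm((np.eye(3)-np.outer(v,v))@(X-c)) for c,v in (ray(*o) for o in obs)]
    return X,max(res)
E
python3 - <<'E'
from h import *
import pickle
D=pickle.load(open('d0.pkl','rb'))
W=lambda x,y:(D['wrist'],(x/2.05+170-.25,y/2.05-.25))
S=lambda x,y:(D['scene'],(x/4.4+240-.4,y/4.4+180-.4))
E_=lambda x,y:(D['side'],(x/5+230-.4,y/5+170-.4))
print('cam',np.round(ray(*W(0,0))[0],3))
P=dict(A=[W(180,58),S(587,217)],B=[W(308,78),S(563,300)],C=[W(154,513),S(183,122)],Dd=[W(253,525),S(146,195)],
 f4rl=[W(165,483),S(235,123)],f4rr=[W(240,497),S(199,170)],dow4=[W(200,468),S(239,133),E_(376,113)],dow3=[W(206,397),S(307,148),E_(356,143)],dow2=[W(212,320),S(375,165),E_(335,175)],
 peg=[W(68,371),S(363,72),E_(453,150)],dow5=[W(356,514),S(155,240),E_(261,80)], bl=[W(45,518),S(195,52)],br=[W(384,556),S(55,325)], ful=[S(703,165),E_(411,476)], fur=[S(635,490),E_(36,385)],
 st1=[S(668,197),E_(300,354)],st2=[S(643,297),E_(173,328)], f1fr=[W(273,200),S(488,195)])
for k,o in P.items():
    X,e=tri(o); print(k,np.round(X*1000,1),round(e*1000,1))
for k in ['C','A','B','Dd']: print(k,'z34',np.round(plane(*P[k][0],.034)*1000,1))
for k in ['bl','br']: print(k,'z18',np.round(plane(*P[k][0],.018)*1000,1))
for k in ['f4rl','f4rr','f1fr']: print(k,'z60',np.round(plane(*P[k][0],.060)*1000,1))
for k in ['dow4','dow3','dow2']: print(k,'z74',np.round(plane(*P[k][0],.074)*1000,1))
print(np.round(plane(*P['peg'][0],.085)*1000,1))
E
```

```text
cam [0.6   0.084 0.373]
A [533.  163.   37.3] 0.4
B [599.5 153.5  37.1] 0.3
C [ 495.8 -104.5   35.8] 0.3
Dd [ 562.5 -112.3   37.3] 0.2
f4rl [514.  -65.8  63.5] 2.4
f4rr [558.2 -77.3  63.3] 0.5
dow4 [537.5 -53.9  76.7] 2.2
dow3 [543.4 -10.2  77.6] 1.8
dow2 [549.2  32.6  77.5] 1.1
peg [475.7   9.8  87.9] 4.5
dow5 [628.3 -84.1  76.5] 1.7
bl [ 412.6 -118.    18.6] 0.0
br [ 655.2 -147.4   17.8] 1.8
ful [458.7 239.5  12.4] 4.9
fur [704.1 204.   12. ] 0.6
st1 [533.2 209.6  65.2] 0.7
st2 [612.8 198.4  65.7] 1.4
f1fr [583.5  97.1 103.6] 5.9
C z34 [ 495.3 -105.2   34. ]
A z34 [532.5 163.3  34. ]
B z34 [599.6 153.9  34. ]
Dd z34 [ 562.1 -114.4   34. ]
bl z18 [ 412.2 -118.3   18. ]
br z18 [ 654.8 -149.3   18. ]
f4rl z60 [512. -70.  60.]
f4rr z60 [557.6 -79.5  60. ]
f1fr z60 [581.4  92.5  60. ]
dow4 z74 [537.  -53.5  74. ]
dow3 z74 [543.  -10.4  74. ]
dow2 z74 [548.7  32.4  74. ]
[473.1   7.4  85. ]
```

Calibration: jig origin is at about (550, 41) mm with yaw -7.9°. Foot4's centre is at jig y ≈ -95.4, so the row must travel about 91 mm. The keeper is at about 4.5 mm. Next: close the fingers and move over the channel behind the row.

Call:
{"fn": "jog_arm", "kwargs": {
  "fingers": [1,1,1,1,1,1,1,1,1,1],
  "slide": [
    [-2,-3,0],
    [-4,-6,-1],
    [-6,-9,-3],
    [-7,-10.6,-6],
    [-7,-10.6,-9],
    [-7,-10.6,-10],
    [-7,-10.6,-10],
    [-7,-10.6,-10],
    [-7,-10.6,-10],
    [-7,-10.6,-10]
  ],
  "spin": [-4,-7.9,-7.9,-7.9,-7.9,-7.9,-7.9,-7.9,-7.9,-7.9]
}}

```text
time_s: 0.98
position: [0.5313, -0.106, 0.1334]
ee_rot: [[0.136, 0.991, 0.003], [0.991, -0.136, -0.001], [-0.001, 0.003, -1.0]]
ft_force: [-1.0, -0.8, -0.5]
opening: 0.0
```

Run:
```python
from h import *
import pickle
s=monitor.get_state();print(s['time_s'],s['position'],s['opening'],s['ft_force'],s['ee_rot'].round(3) if hasattr(s['ee_rot'],'round') else s['ee_rot'])
D={n:cap(n,n+'1.png') for n in ['side','wrist','scene']}
pickle.dump(D,open('d1.pkl','wb'))
w=D['side']['frame'][150:270,230:380,::-1]; cv2.imwrite('pics/dz1.png',cv2.resize(w,None,fx=5,fy=5,interpolation=2))
```

```text
0.9833 [ 0.53133092 -0.10596755  0.13338959] 2.4621500308575178e-05 [-0.99566734 -0.84111386 -0.54377981] [[ 0.136  0.991  0.003]
 [ 0.991 -0.136 -0.001]
 [-0.001  0.003 -1.   ]]
```

View pics/wrist1.png

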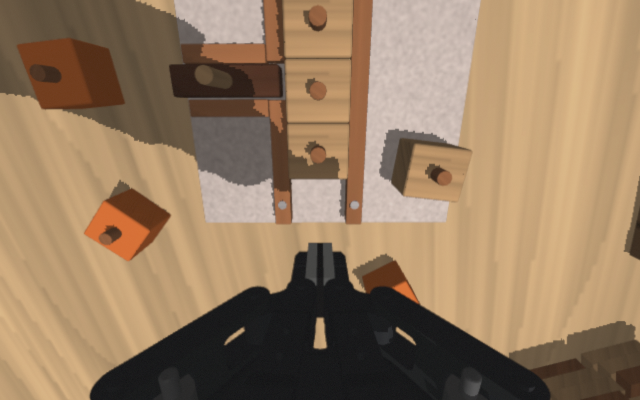

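View pics/dz1.png

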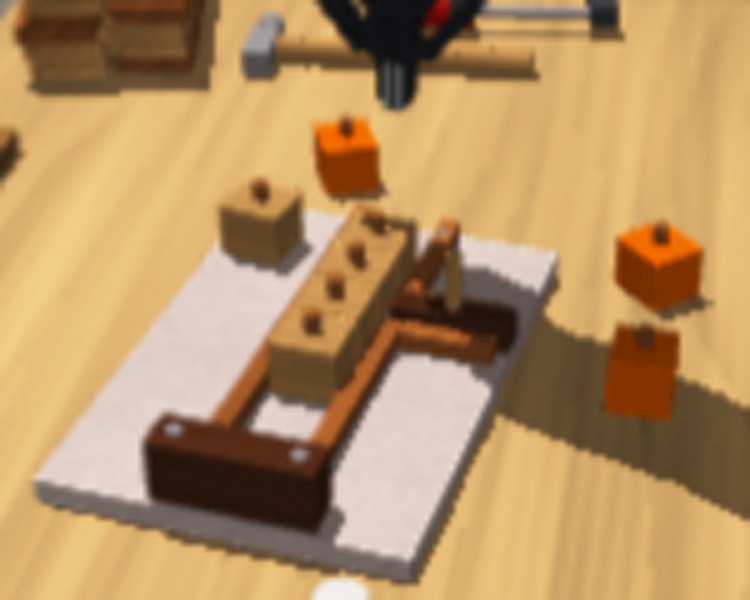

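The picture shows the closed fingers at (320,245), in line with the channel and dowels (318,155), and behind the row. The linkages clear everything at working height. Next: lower.

Call:
{"fn": "jog_arm", "kwargs": {
  "fingers": [1,1,1,1,1,1,1],
  "slide": [
    [0,0,-3],
    [0,0,-6],
    [0,0,-8.5],
    [0,0,-9.9],
    [0,0,-9.9],
    [0,0,-9.9],
    [0,0,-9.9]
  ],
  "spin": [0,0,0,0,0,0,0]
}}

```text
time_s: 1.72
position: [0.531, -0.1064, 0.0339]
ee_rot: [[0.137, 0.991, 0.002], [0.991, -0.137, -0.001], [-0.001, 0.002, -1.0]]
ft_force: [-0.0, -1.0, 0.0]
opening: 0.0002
```

Run:
```python
from h import *
s=monitor.get_state();print(s['time_s'],s['position'],s['ft_force'])
d=cap('side','side2.png');w=d['frame'][130:260,230:380,::-1]; cv2.imwrite('pics/dz2.png',cv2.resize(w,None,fx=4.6,fy=4.6,interpolation=2))
d=cap('wrist','wrist2.png')
```

```text
1.7167 [ 0.53098559 -0.10636796  0.03394499] [-0.0154793  -1.04681784  0.0308854 ]
```

View pics/wrist2.png

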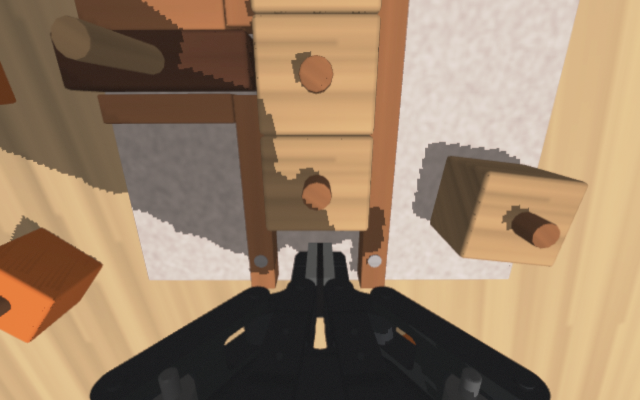

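View pics/dz2.png

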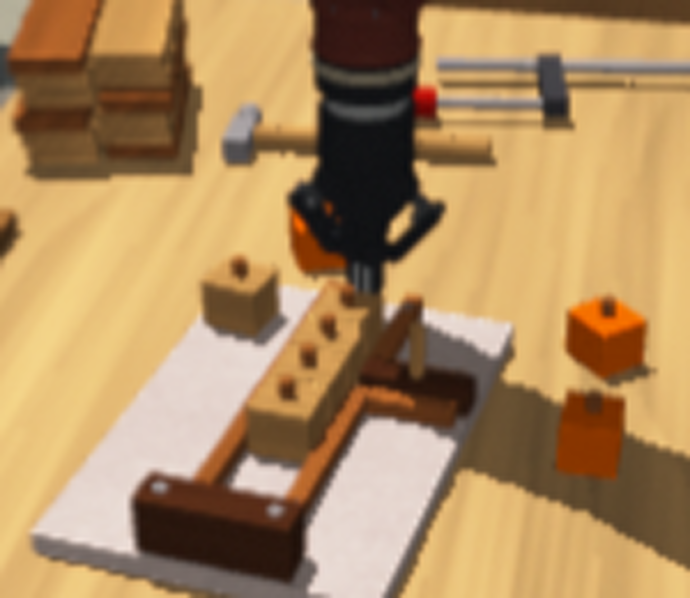

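The fingers are in the channel, centred behind foot4, whose rear edge is at row 230. Next: approach slowly and start pushing along the jig's y.

Call:
{"fn": "jog_arm", "kwargs": {
  "fingers": [1,1,1,1,1,1,1,1,1,1,1,1,1,1,1,1,1,1,1,1],
  "slide": [
    [0.07,0.5,0],
    [0.12,0.89,0],
    [0.18,1.29,0],
    [0.21,1.53,0],
    [0.23,1.68,0],
    [0.25,1.83,0],
    [0.28,2.03,0],
    [0.32,2.28,0],
    [0.36,2.58,0],
    [0.4,2.87,0],
    [0.44,3.17,0],
    [0.48,3.47,0],
    [0.52,3.76,0],
    [0.56,4.06,0],
    [0.6,4.36,0],
    [0.65,4.66,0],
    [0.69,4.95,0],
    [0.73,5.25,0],
    [0.76,5.45,0],
    [0.77,5.55,0]
  ],
  "spin": [0,0,0,0,0,0,0,0,0,0,0,0,0,0,0,0,0,0,0,0]
}}

```text
time_s: 3.48
position: [0.5377, -0.0502, 0.0323]
ee_rot: [[0.137, 0.991, 0.0], [0.991, -0.137, 0.0], [0.0, -0.0, -1.0]]
ft_force: [-0.8, -2.4, 0.8]
opening: 0.0003
```

Run:
```python
from h import *
s=monitor.get_state();print(s['time_s'],s['position'],s['ft_force'],s['wrist_torque'])
d=cap('side','side3.png');w=d['frame'][130:260,230:380,::-1]; cv2.imwrite('pics/dz3.png',cv2.resize(w,None,fx=4.6,fy=4.6,interpolation=2))
d=cap('wrist','wrist3.png')
```

```text
3.4833 [ 0.53773121 -0.05016111  0.03227617] [-0.84926032 -2.40779014  0.77771618] [-0.44891546  0.08007588  0.02419373]
```

View pics/wrist3.png

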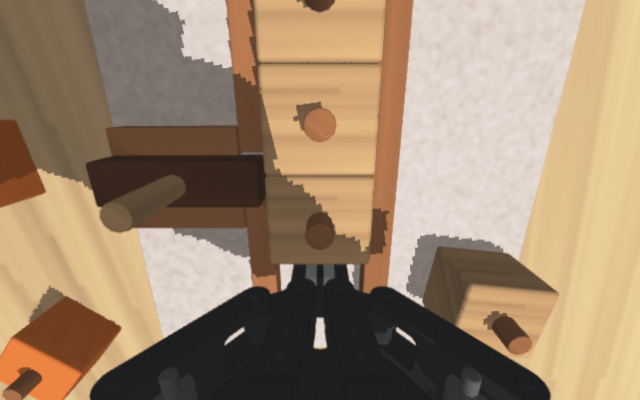

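View pics/dz3.png

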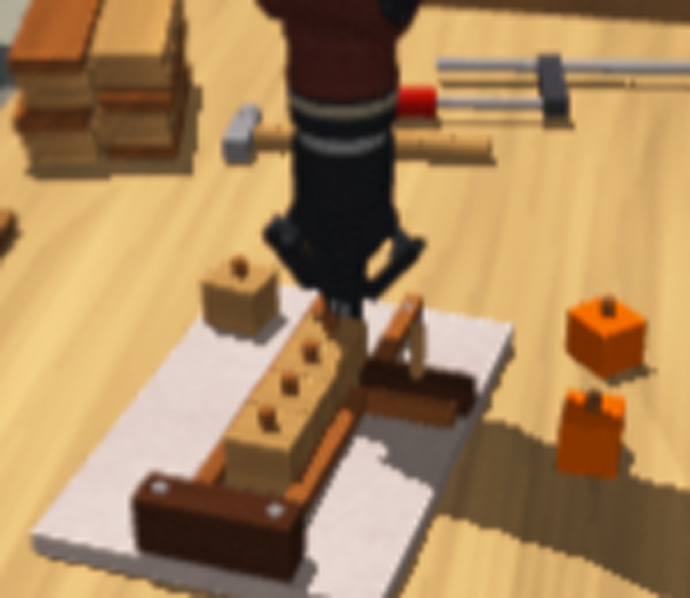

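Run:
```python
from h import *
import pickle
D=pickle.load(open('d0.pkl','rb'))['side']
uy=np.array([.1375,.9905,0]);ux=np.array([.9905,-.1375,0]);O=np.array([.550,.041,0])
for p in [(265,222),(275,240),(300,270),(425,240),(400,270),(372,295),(345,318),(350,300)]:
    c,v=ray(D,(p[0]/4.6+230,p[1]/4.6+130))
    for yj in [-.092,-.105]:
        s=(yj-(c-O)@uy)/(v@uy);X=c+s*v;print(p,yj,'jx',round((X-O)@ux*1000,1),'z',round(X[2]*1000,1))
```

```text
(265, 222) -0.092 jx 63.3 z 122.8
(265, 222) -0.105 jx 68.5 z 115.3
(275, 240) -0.092 jx 55.6 z 108.5
(275, 240) -0.105 jx 60.7 z 100.9
(300, 270) -0.092 jx 35.8 z 85.8
(300, 270) -0.105 jx 40.7 z 77.8
(425, 240) -0.092 jx -62.8 z 128.9
(425, 240) -0.105 jx -59.2 z 121.5
(400, 270) -0.092 jx -43.9 z 100.1
(400, 270) -0.105 jx -40.0 z 92.3
(372, 295) -0.092 jx -22.0 z 74.3
(372, 295) -0.105 jx -17.8 z 66.2
(345, 318) -0.092 jx -0.2 z 49.7
(345, 318) -0.105 jx 4.2 z 41.3
(350, 300) -0.092 jx -4.4 z 66.6
(350, 300) -0.105 jx 0.0 z 58.4
```

The row is moving closed up with about 2.5 N on the tool. The linkages are above z 100 mm where they pass the 85 mm peg. About 55 mm is left, so I'll push on 46 mm.

Call:
{"fn": "jog_arm", "kwargs": {
  "fingers": [1,1,1,1,1,1,1,1,1,1,1,1,1,1,1,1,1,1,1,1],
  "slide": [
    [0.02,0.15,0],
    [0.05,0.35,0],
    [0.08,0.6,0],
    [0.12,0.85,0],
    [0.15,1.1,0],
    [0.19,1.35,0],
    [0.22,1.6,0],
    [0.26,1.85,0],
    [0.29,2.1,0],
    [0.33,2.35,0],
    [0.36,2.6,0],
    [0.4,2.85,0],
    [0.43,3.1,0],
    [0.46,3.35,0],
    [0.5,3.6,0],
    [0.53,3.85,0],
    [0.57,4.1,0],
    [0.6,4.3,0],
    [0.62,4.45,0],
    [0.63,4.55,0]
  ],
  "spin": [0,0,0,0,0,0,0,0,0,0,0,0,0,0,0,0,0,0,0,0]
}}

```text
time_s: 5.25
position: [0.5441, -0.0048, 0.0323]
ee_rot: [[0.137, 0.991, 0.0], [0.991, -0.137, -0.0], [-0.0, 0.0, -1.0]]
ft_force: [0.2, -1.0, -1.3]
opening: -0.0004
```

Run:
```python
from h import *
d=cap('side','side4.png');w=d['frame'][130:260,230:380,::-1]; cv2.imwrite('pics/dz4.png',cv2.resize(w,None,fx=4.6,fy=4.6,interpolation=2))
d=cap('wrist','wrist4.png')
```

```text
(no output)
```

View pics/wrist4.png

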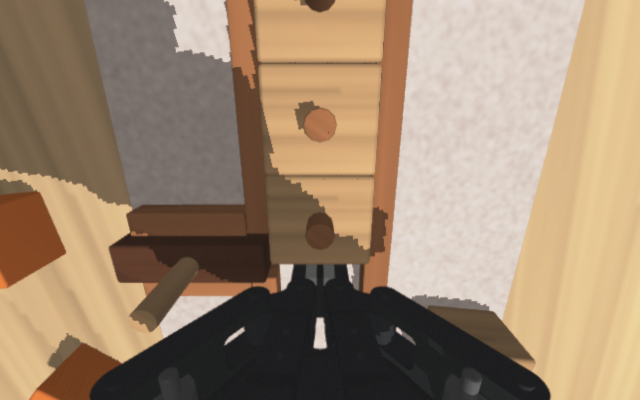

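View pics/dz4.png

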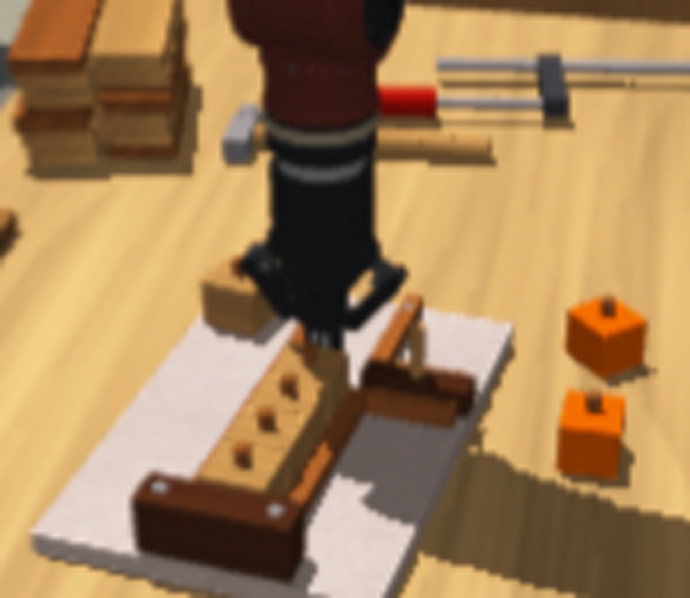

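Still closed up; the front foot's top edge is nearly at the stop, with about 9 mm left. Creep on.

Call:
{"fn": "jog_arm", "kwargs": {
  "fingers": [1,1,1,1,1,1,1],
  "slide": [
    [0.01,0.1,0],
    [0.03,0.22,0],
    [0.05,0.35,0],
    [0.07,0.48,0],
    [0.08,0.6,0],
    [0.09,0.68,0],
    [0.1,0.72,0]
  ],
  "spin": [0,0,0,0,0,0,0]
}}

```text
time_s: 5.93
position: [0.5451, 0.0023, 0.0324]
ee_rot: [[0.137, 0.991, 0.0], [0.991, -0.137, -0.0], [-0.0, 0.0, -1.0]]
ft_force: [-1.0, -2.2, 0.3]
opening: -0.0003
```

Call:
{"fn": "jog_arm", "kwargs": {
  "fingers": [1,1,1],
  "slide": [
    [0.01,0.07,0],
    [0.02,0.14,0],
    [0.02,0.14,0]
  ],
  "spin": [0,0,0]
}}

```text
time_s: 6.18
position: [0.5453, 0.0025, 0.0324]
ee_rot: [[0.138, 0.99, 0.0], [0.99, -0.138, -0.003], [-0.002, 0.0, -1.0]]
ft_force: [-0.8, -8.1, -1.0]
opening: 0.0002
```

Call:
{"fn": "jog_arm", "kwargs": {
  "fingers": [1,1,1],
  "slide": [
    [0.01,0.07,0],
    [0.02,0.12,0],
    [0.02,0.12,0]
  ],
  "spin": [0,0,0]
}}

```text
time_s: 6.43
position: [0.5454, 0.0025, 0.0325]
ee_rot: [[0.139, 0.99, -0.0], [0.99, -0.139, -0.005], [-0.005, 0.0, -1.0]]
ft_force: [-2.1, -14.4, 0.1]
opening: 0.0002
```

Contact with the stop: force rose to 14 N while the position stayed still. I'll check the picture, then back straight off.

Run:
```python
from h import *
d=cap('side','side5.png');w=d['frame'][130:260,230:380,::-1]; cv2.imwrite('pics/dz5.png',cv2.resize(w,None,fx=4.6,fy=4.6,interpolation=2))
```

```text
(no output)
```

View pics/dz5.png

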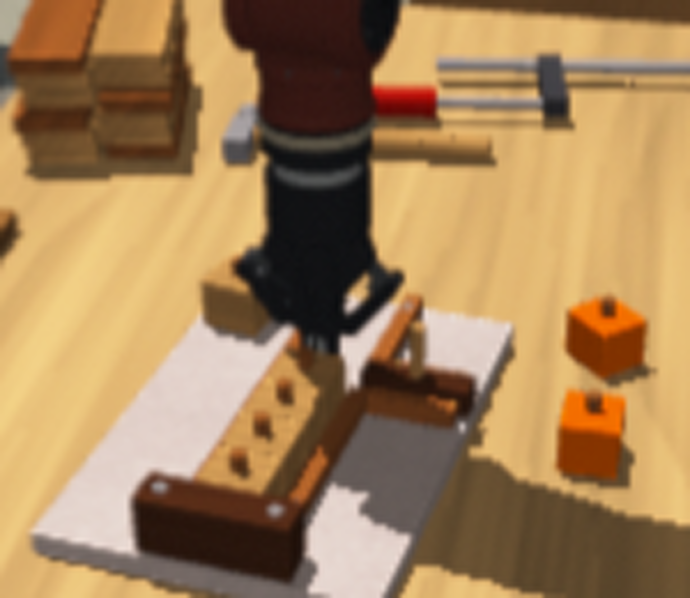

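Call:
{"fn": "jog_arm", "kwargs": {
  "fingers": [1,1,1,1,1,1,1,1,1,1],
  "slide": [
    [-0.01,-0.1,0],
    [-0.04,-0.3,0],
    [-0.1,-0.7,0],
    [-0.21,-1.5,0],
    [-0.35,-2.5,0],
    [-0.42,-3,1.5],
    [-0.42,-3,5],
    [-0.42,-3,8.5],
    [-0.42,-3,10],
    [-0.42,-3,10]
  ],
  "spin": [0,0,0,0,0,0,0,0,0,0]
}}

```text
time_s: 7.32
position: [0.5435, -0.0266, 0.1371]
ee_rot: [[0.138, 0.99, 0.007], [0.99, -0.138, -0.002], [-0.001, 0.007, -1.0]]
ft_force: [1.2, 0.7, 0.6]
opening: 0.0001
```

Run:
```python
from h import *
import pickle
s=monitor.get_state();print(s['time_s'],s['position'],s['ft_force'])
D={n:cap(n,n+'6.png') for n in ['side','wrist','scene']}
pickle.dump(D,open('d6.pkl','wb'))
w=D['side']['frame'][130:260,230:380,::-1]; cv2.imwrite('pics/dz6.png',cv2.resize(w,None,fx=4.6,fy=4.6,interpolation=2))
```

```text
7.3167 [ 0.54354144 -0.02663253  0.13708505] [1.22681541 0.71932557 0.59658059]
```

View pics/wrist6.png

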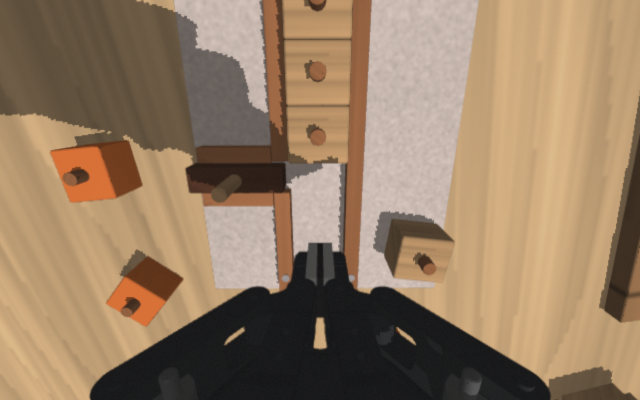

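View pics/dz6.png

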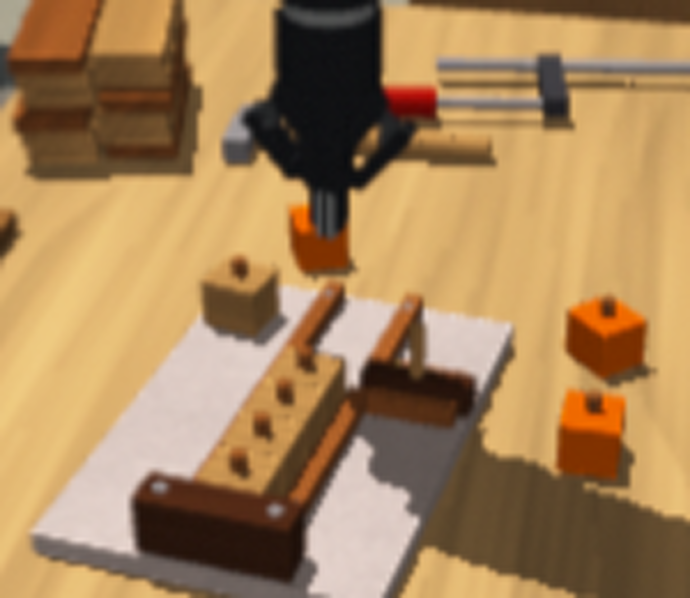

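Run:
```python
from h import *
import pickle
D=pickle.load(open('d6.pkl','rb'))
uy=np.array([.1375,.9905,0]);ux=np.array([.9905,-.1375,0]);O=np.array([.550,.041,0])
w=D['wrist']['frame'][0:300,170:370,::-1]; cv2.imwrite('pics/wz6.png',cv2.resize(w,None,fx=2,fy=2,interpolation=2))
w=D['wrist']['frame'][130:210,180:300,::-1]; cv2.imwrite('pics/wz6b.png',cv2.resize(w,None,fx=6,fy=6,interpolation=2))
for n,uv,z in [('dow4',(317,137),.074),('peg',(219,194),.085),('f4rl',(285.5,161),.06),('f4rr',(348.5,163),.06),('barL',(187,193),.043)]:
    X=plane(D['wrist'],uv,z);print(n,np.round(X*1000,1),'jig',round((X-O)@ux*1000,1),round((X-O)@uy*1000,1))
# side view check
X,e=tri([(D['wrist'],(219,194)),(D['side'],(417/4.6+230,325/4.6+130))]);print(np.round(X*1000,1),e)
```

```text
dow4 [549.2  35.8  74. ] jig -0.0 -5.3
peg [472.8   6.5  85. ] jig -71.7 -44.8
f4rl [521.6  19.3  60. ] jig -25.2 -25.4
f4rr [570.9  10.8  60. ] jig 24.9 -27.1
barL [4.272e+02 4.000e-01 4.300e+01] jig -116.0 -57.1
[472.9   6.5  84.8] 0.00013580274756015272
```

View pics/wz6b.png

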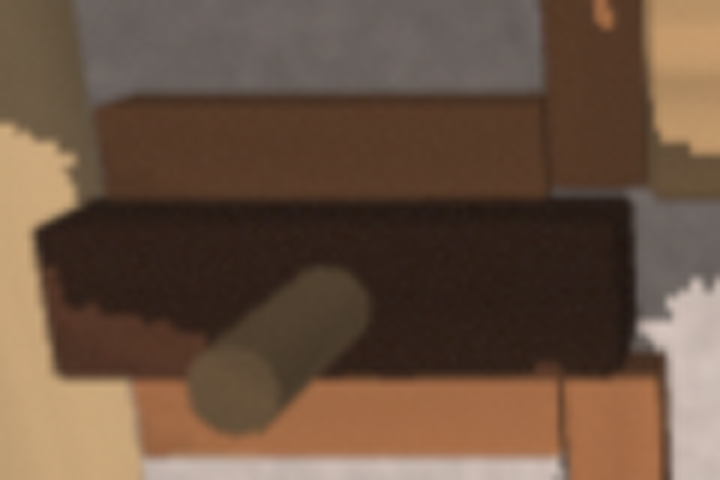

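Run:
```python
from h import *
import pickle
D=pickle.load(open('d6.pkl','rb'))
print(np.round(monitor.get_state()['qpos'],1))
f=D['wrist']['frame'].astype(int)
m=((f[...,0]>120)&(f[...,1]<f[...,0]*.5)&(f[...,2]<60)).astype(np.uint8)
for c in cv2.findContours(m,0,2)[0]:
    if cv2.contourArea(c)<150: continue
    print(cv2.boundingRect(c),[np.round(plane(D['wrist'],p,.042)*1000).tolist()[:2] for p in cv2.boxPoints(cv2.minAreaRect(c)).tolist()])
```

```text
[-16.6  -3.9 -14.8  79.2   0.   81.4]
```

Run:
```python
from h import *
import pickle
D=pickle.load(open('d6.pkl','rb'))
for uv in [(182,273),(147,250),(107,300),(142,325),(128,140),(141,188),(62,203)]: print(uv,np.round(plane(D['wrist'],uv,.035)*1000)[:2])
```

```text
(182, 273) [393. -84.]
(147, 250) [366. -53.]
(107, 300) [ 303. -105.]
(142, 325) [ 329. -142.]
(128, 140) [386.  52.]
(141, 188) [382.   9.]
(62, 203) [304.   5.]
```

Call:
{"fn": "jog_arm", "kwargs": {
  "fingers": [1,1,1,1,1,1,1,1,1,1,1,1,1,1,1,1],
  "slide": [
    [-1,0.4,0],
    [-2,0.8,0],
    [-3,1.1,0],
    [-4,1.5,0],
    [-5,1.8,0],
    [-6,2.2,0],
    [-7,2.5,0],
    [-8,2.9,0],
    [-9,3.3,0],
    [-9.9,3.6,0],
    [-9.9,3.6,0],
    [-9.9,3.6,0],
    [-9.9,3.6,0],
    [-9.9,3.6,0],
    [-9.9,3.6,0],
    [-9.9,3.6,0]
  ],
  "spin": [7,14,21,28,35,42,49,56,63,70,77,84,90,90,90,90]
}}

```text
time_s: 8.8
position: [0.4418, 0.0109, 0.1315]
ee_rot: [[-0.99, 0.141, -0.001], [0.141, 0.99, 0.001], [0.001, 0.0, -1.0]]
ft_force: [-0.1, -0.6, -0.4]
opening: -0.0006
```

Run:
```python
from h import *
d=cap('wrist','wrist7.png')
d=cap('side','side7.png');w=d['frame'][130:260,230:380,::-1]; cv2.imwrite('pics/dz7.png',cv2.resize(w,None,fx=4.6,fy=4.6,interpolation=2))
```

```text
(no output)
```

View pics/wrist7.png

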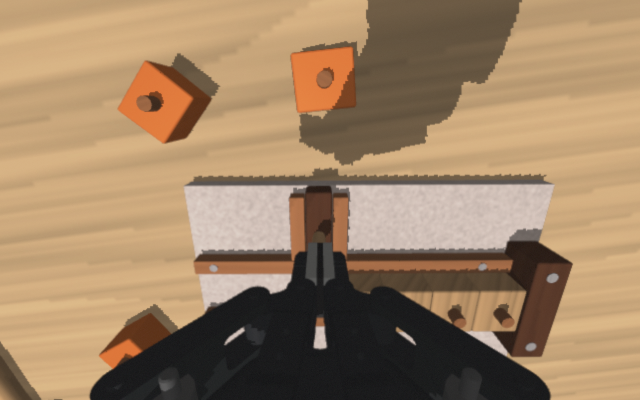

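View pics/dz7.png

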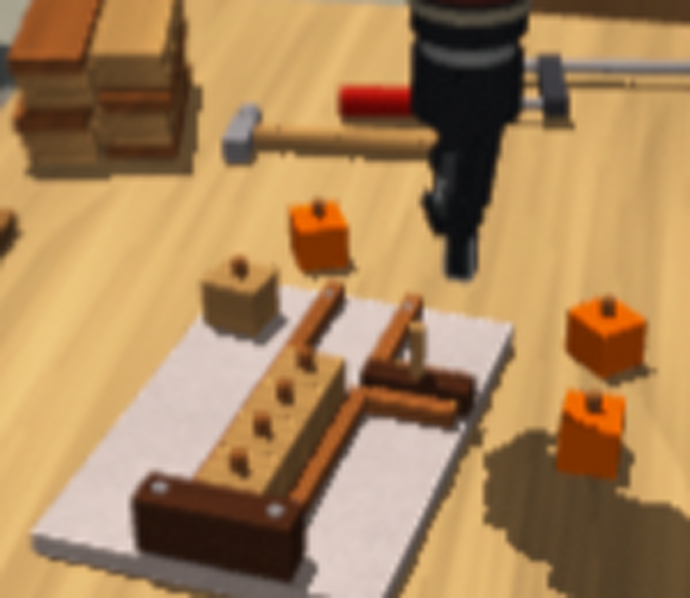

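The fingers are outboard of the keeper and in line with its bar (column 320). Lower beside the peg, then push.

Call:
{"fn": "jog_arm", "kwargs": {
  "fingers": [1,1,1,1,1,1],
  "slide": [
    [0,0,-3],
    [0,0,-6],
    [0,0,-7.5],
    [0,0,-7.9],
    [0,0,-7.9],
    [0,0,-7.9]
  ],
  "spin": [0,0,0,0,0,0]
}}

```text
time_s: 9.4
position: [0.4427, 0.0107, 0.0542]
ee_rot: [[-0.99, 0.138, 0.001], [0.138, 0.99, -0.0], [-0.001, -0.0, -1.0]]
ft_force: [0.6, 0.6, 0.2]
opening: 0.0001
```

Run:
```python
from h import *
d=cap('wrist','wrist8.png')
```

```text
(no output)
```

View pics/wrist8.png

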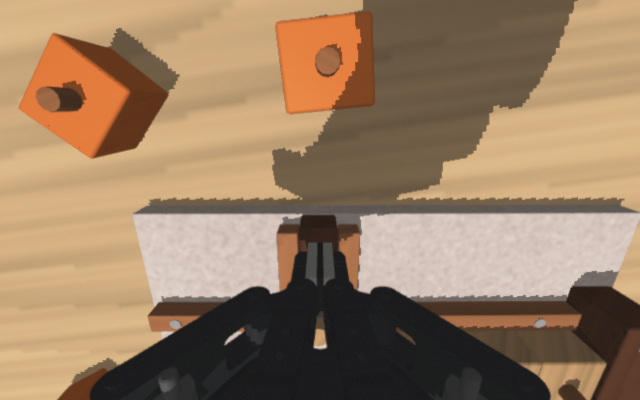

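Clear of everything and centred on the bar. Push along the jig's +x, 50 mm first.

Call:
{"fn": "jog_arm", "kwargs": {
  "fingers": [1,1,1,1,1,1,1,1,1,1,1,1,1,1,1,1,1,1,1,1],
  "slide": [
    [0.3,-0.04,0],
    [0.6,-0.08,0],
    [0.9,-0.12,0],
    [1.1,-0.15,0],
    [1.25,-0.17,0],
    [1.4,-0.19,0],
    [1.6,-0.22,0],
    [1.85,-0.26,0],
    [2.1,-0.29,0],
    [2.4,-0.33,0],
    [2.7,-0.37,0],
    [3,-0.42,0],
    [3.3,-0.46,0],
    [3.6,-0.5,0],
    [3.9,-0.54,0],
    [4.2,-0.58,0],
    [4.5,-0.62,0],
    [4.75,-0.66,0],
    [4.9,-0.68,0],
    [5,-0.69,0]
  ],
  "spin": [0,0,0,0,0,0,0,0,0,0,0,0,0,0,0,0,0,0,0,0]
}}

```text
time_s: 11.12
position: [0.4924, 0.0039, 0.0533]
ee_rot: [[-0.991, 0.137, -0.0], [0.137, 0.991, 0.0], [0.0, 0.0, -1.0]]
ft_force: [-1.6, 0.4, 0.2]
opening: 0.0001
```

Run:
```python
from h import *
d=cap('side','side9.png');w=d['frame'][130:260,230:380,::-1]; cv2.imwrite('pics/dz9.png',cv2.resize(w,None,fx=4.6,fy=4.6,interpolation=2))
```

```text
(no output)
```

View pics/dz9.png

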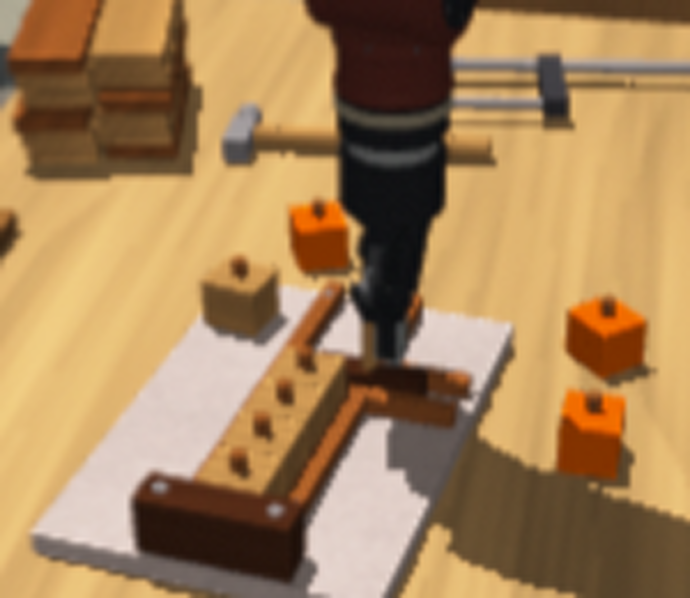

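The keeper is moving in at about 1.6 N, its bar now behind the last foot. About 8–9 mm remains, so I'll creep to the stop.

Call:
{"fn": "jog_arm", "kwargs": {
  "fingers": [1,1,1,1,1,1],
  "slide": [
    [0.15,-0.02,0],
    [0.3,-0.04,0],
    [0.45,-0.06,0],
    [0.6,-0.08,0],
    [0.7,-0.1,0],
    [0.75,-0.1,0]
  ],
  "spin": [0,0,0,0,0,0]
}}

```text
time_s: 11.67
position: [0.4999, 0.0028, 0.0533]
ee_rot: [[-0.991, 0.137, 0.0], [0.137, 0.991, 0.0], [-0.0, 0.0, -1.0]]
ft_force: [-1.4, -0.1, -0.2]
opening: -0.0001
```

Call:
{"fn": "jog_arm", "kwargs": {
  "fingers": [1,1,1],
  "slide": [
    [0.08,-0.01,0],
    [0.15,-0.02,0],
    [0.15,-0.02,0]
  ],
  "spin": [0,0,0]
}}

```text
time_s: 11.92
position: [0.5014, 0.0026, 0.0533]
ee_rot: [[-0.991, 0.137, 0.0], [0.137, 0.991, 0.0], [-0.0, 0.0, -1.0]]
ft_force: [-0.5, 1.6, -1.1]
opening: -0.0002
```

Call:
{"fn": "jog_arm", "kwargs": {
  "fingers": [1,1,1],
  "slide": [
    [0.08,-0.01,0],
    [0.15,-0.02,0],
    [0.15,-0.02,0]
  ],
  "spin": [0,0,0]
}}

```text
time_s: 12.17
position: [0.5017, 0.0026, 0.0533]
ee_rot: [[-0.991, 0.137, -0.002], [0.137, 0.991, 0.0], [0.002, -0.0, -1.0]]
ft_force: [-8.5, 1.1, 4.7]
opening: 0.0001
```

Call:
{"fn": "jog_arm", "kwargs": {
  "fingers": [1,1,1],
  "slide": [
    [0.08,-0.01,0],
    [0.12,-0.02,0],
    [0.12,-0.02,0]
  ],
  "spin": [0,0,0]
}}

```text
time_s: 12.42
position: [0.5017, 0.0026, 0.0532]
ee_rot: [[-0.99, 0.137, -0.005], [0.137, 0.991, 0.0], [0.005, -0.0, -1.0]]
ft_force: [-14.4, 0.6, 9.5]
opening: 0.0003
```

Call:
{"fn": "jog_arm", "kwargs": {
  "fingers": [1,1,1,1,1,1,1,1,1,1,1,1],
  "slide": [
    [-0.15,0.02,0],
    [-0.4,0.05,0],
    [-1,0.14,0],
    [-2,0.28,0],
    [-3,0.42,0],
    [-4,0.55,1],
    [-4,0.55,5],
    [-4,0.55,9],
    [-4,0.55,13],
    [-4,0.55,16],
    [-4,0.55,16],
    [-4,0.55,16]
  ],
  "spin": [0,0,0,0,0,0,0,0,0,0,0,0]
}}

```text
time_s: 13.42
position: [0.4651, 0.0075, 0.2155]
ee_rot: [[-0.99, 0.137, 0.004], [0.137, 0.991, -0.001], [-0.005, -0.0, -1.0]]
ft_force: [-0.5, 0.1, -1.1]
opening: -0.0002
```

Run:
```python
from h import *
import pickle
s=monitor.get_state();print(s['time_s'],s['position'],s['ft_force'])
D={n:cap(n,n+'10.png') for n in ['side','wrist','scene']}
pickle.dump(D,open('d10.pkl','wb'))
w=D['side']['frame'][150:260,230:380,::-1]; cv2.imwrite('pics/dz10.png',cv2.resize(w,None,fx=5,fy=5,interpolation=2))
w=D['scene']['frame'][170:300,240:420,::-1]; cv2.imwrite('pics/sz10.png',cv2.resize(w,None,fx=4.4,fy=4.4,interpolation=2))
```

```text
13.4167 [0.46506518 0.00750249 0.21554685] [-0.46324106  0.10386118 -1.14820546]
```

View pics/dz10.png

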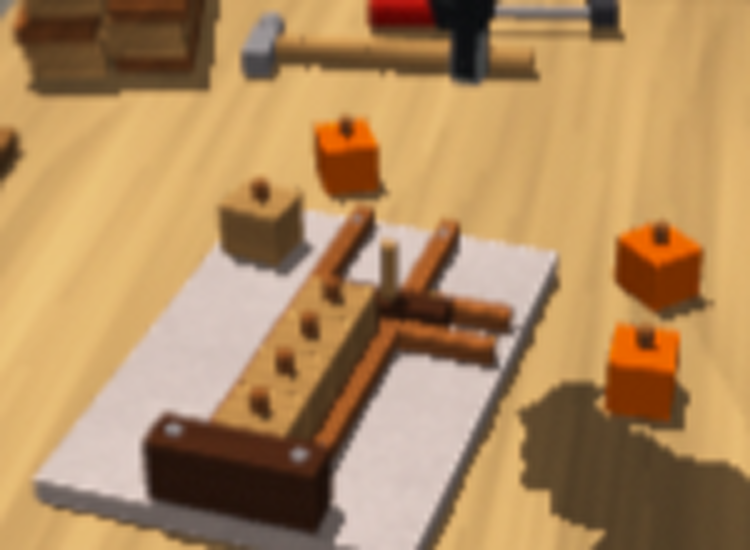

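View pics/wrist10.png

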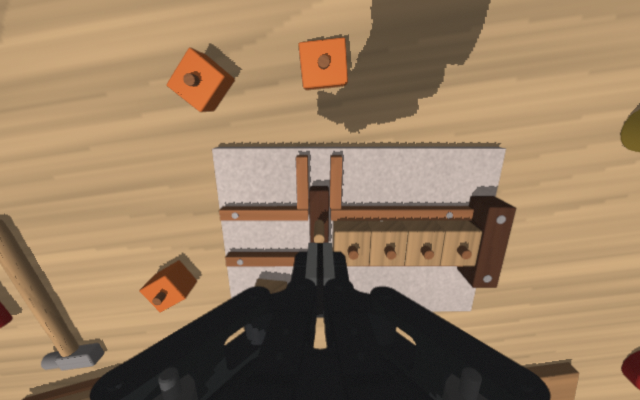

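View pics/sz10.png

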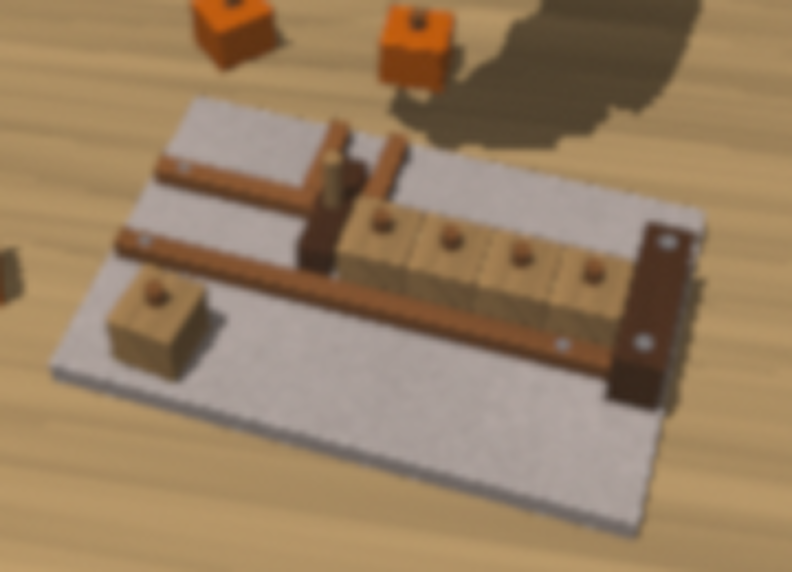

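The row stands against the stop and the keeper lies across behind it; the spare foot hasn't moved. A quick numeric check before handing in.

Run:
```python
from h import *
import pickle
D=pickle.load(open('d10.pkl','rb'))
uy=np.array([.1375,.9905,0]);ux=np.array([.9905,-.1375,0]);O=np.array([.550,.041,0])
S=lambda x,y:(D['scene'],(x/4.4+240-.4,y/4.4+170-.4))
E_=lambda x,y:(D['side'],(x/5+230-.4,y/5+150-.4))
for n,o in dict(peg=[S(333,155),E_(388,243)],d4=[S(383,216),E_(331,282)],d1=[S(596,264),E_(261,392)],st1=[S(668,242),E_(300,454)],spare=[S(155,285),E_(261,180)]).items():
    X,e=tri(o);print(n,np.round(X*1000,1),'jig',round((X-O)@ux*1000,1),round((X-O)@uy*1000,1),round(e*1000,1))
X=plane(D['wrist'],(319,239),.085);print('peg w',round((X-O)@ux*1000,1),round((X-O)@uy*1000,1))
for u in [353.5,391,428.5,465]:
    X=plane(D['wrist'],(u,251),.074);print(round((X-O)@uy*1000,1))
```

```text
peg [518.7   1.1  87.3] jig -25.5 -43.9 1.4
d4 [551.   37.4  74.6] jig 1.5 -3.4 0.5
d1 [566.9 167.2  75.1] jig -0.6 127.3 0.3
st1 [533.4 209.6  64.9] jig -39.6 164.7 0.4
spare [628.7 -85.2  76.4] jig 95.3 -114.2 0.5
peg w -26.2 -45.2
-5.4
37.9
81.3
123.7
```

Peg is at jig x ≈ -26 (keeper at 0.05). The feet are at their home positions, within the measuring error. Handing in.

Run:
```python
from h import *
print(ticket.sign_off())
```

```text
the job is handed in; nothing more can be done
None
```

The row of four feet is home against the end stop and locked in by the keeper. I handed the job in at about 13.6 s of the 43 s allowed.

- **Row:** I pushed foot4 from behind with the closed fingers, low in the channel, for about 91 mm. At the stop the force rose to 14 N while the position held still. I then backed straight off before raising the tool. The row stayed closed up in every picture.
- **Keeper:** I pushed the peg along the jig's +x until it stopped, again at about 14 N with no further movement. I then backed off and raised the tool to z 0.21 m, clear of everything.
- **Last checks:**
  - The peg is at jig x -25.5 mm (scene and side cameras) and -26.2 mm (wrist camera), against a target of -26.
  - The two-view check puts foot1 at jig y +127.3 mm (home +128) and foot4 at -3.4 mm (home -4).
  - The spare foot measured about 1 mm from where it started, within measuring error.
- **Disagreement:** The wrist camera alone puts foot1 at about 124 mm and foot4 at about -5 mm. I put this down to the few millimetres of error in calibration and pixel picking. The contact at the stop and the two-view measurement both say the row is home.

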